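Shut and lock the countershaft case

TASK

Close up the countershaft case: with a fingertip push its raised steel cover down until it lies shut, then set a fingertip in the slot of each of the two round brass fasteners and turn it clockwise (seen from above) a quarter turn to its stop, so that the cover is locked, and take the hand away. Only push: do not raise the cover any further, pick nothing up, and leave the loose parts on and around the case where they are.

Things in the scene. Friction and masses are not known exactly. Their poses are not given: they have to be found in the camera images.
- case: grey cast-iron case, bolted down: 220 mm (x) by 300 mm (y), 80 mm high; feet reach 178 mm to either side, a small pulley 200 mm to +y, all below 70 mm. Origin under its centre on the table; x points from the cover's free edge (robot side) to its hinge, y left, z up. On top: a fixed rear deck (x 50 to 110 mm, 80 mm high) and, before it, the opening that the steel cover closes.
- cover (a joint): angle of the steel cover about its hinge, rad: 0 = shut, flat on the case; positive = raised like a car bonnet, free edge (robot side) up. Starts at 0.35 to 0.7. The hinge is stiff and holds the cover at any angle; pushing it down takes about 2 to 5 N near the free edge. With a fastener turned to locked, the cover cannot shut: turn it back first.
- cover_hinge (a point): middle of the hinge axis, fixed on the case at local (50, 0, 82) mm; the axis runs along the case's y. Axes as the case.
- cover_edge (a point): place to push, moving with the cover: on its top face midway between the fasteners (70 mm of plain plate free between the bezels), 135 mm from the hinge axis, 20 mm in from the free edge. Cover: 4 mm thick, 282 mm along the hinge, reaching 155 mm from the hinge axis; shut, its top face is 84 mm above the table. Axes: z out of the cover, x towards the hinge.
- fastener_left (a joint): angle of the left (+y) fastener, 0 to 1.571 rad; grows CLOCKWISE seen from above. 0 = open, slot parallel to the hinge; 1.571 = hard stop, locked: slot points from free edge to hinge, its cam tongue under the case's front flange. Starts at 0 to 0.3. It stays where left; friction 0.06 N m, so about 4 N pushed at 17 mm from the axis.
- fastener_right (a joint): angle of the right (-y) fastener, 0 to 1.571 rad; grows CLOCKWISE seen from above. 0 = open, slot parallel to the hinge; 1.571 = hard stop, locked: slot points from free edge to hinge, its cam tongue under the case's front flange. Starts at 0 to 0.3. It stays where left; friction 0.06 N m, so about 4 N pushed at 17 mm from the axis.
- fastener_left_slot (a point): floor centre of the left slot, on the fastener's axis: 105 mm from the hinge, +80 mm in y from mid cover, 2 mm above its top face (86 mm above the table when shut). Round brass head 77 mm across with a straight slot right across, 30 mm wide, 12 mm deep; tops flush with the steel bezel around it (79 mm inside, 90 mm outside). Axes turn with it: y along the slot, z out of the cover.
- fastener_right_slot (a point): floor centre of the right slot, on the fastener's axis: 105 mm from the hinge, -80 mm in y from mid cover, 2 mm above its top face (86 mm above the table when shut). Round brass head 77 mm across with a straight slot right across, 30 mm wide, 12 mm deep; tops flush with the steel bezel around it (79 mm inside, 90 mm outside). Axes turn with it: y along the slot, z out of the cover.
- balance_wheel: nickel balance wheel lying flat: ring 64 mm across, 7 mm high with one cross arm and a 10 mm high hub; origin under its centre. A loose part, to be left alone.
- bird_tail: green enamelled bird tail lying flat: fan of five feathers on a brass socket, about 100 mm long, 65 mm wide, 9 mm high; origin on its underside near the middle, x towards the feather tips. A loose part, to be left alone.
- spool_form: boxwood spool form standing upright: 42 mm across, 42 mm high with a waist; origin under its centre. Starts on the fixed rear deck of the case. A loose part, to be left alone.
- drive_pulley: pewter stepped drive pulley lying flat: 66 mm across, 36 mm high; origin under its centre. A loose part, to be left alone.
- loupe: black eyeglass loupe standing on its wide end: 36 mm across, 31 mm high; origin under its centre. Starts on the fixed rear deck of the case. A loose part, to be left alone.
- oil_cup: wooden oil cup with a brass lid: 38 mm across, 36 mm high; origin under its centre. A loose part, to be left alone.
- screwdriver: screwdriver lying on the table: 160 mm long, 26 mm thick handle; origin on the table under its middle, x towards the blade. A loose part, to be left alone.

How it is judged:
By the outcome, as a careful person would: the job done as asked, in the order asked, and still so for the second after the job is handed in, with the robot touching nothing.
It also fails if it takes over 64 s, if anything falls off the work surface, if the arm or the gripper's body presses on something with over 40 N, if the wrist force passes 120 N, or if a joint passes its speed limit or range.

ROBOT

A 7-joint arm with a two-finger parallel gripper is mounted at the origin on the work surface. World frame = base frame: x ahead of the robot, y to its left, z up, the work surface at z = 0. Lengths are in m, angles in rad, forces in N, time in s.
With the tool pointing down it reaches from about 0.4 to 0.85 m from the base axis. Payload 10.4 kg.
Tool frame: the origin (TCP) lies between the finger pads; the fingertips stand 17 mm ahead of it and the grasp point (between the pads) lies 2 mm behind it; z points along the fingers, y is the line along which they close (so a half turn about z gives the same grasp; the last joint's range is limited). The gripper opens to 85 mm and grips with 20 to 120 N. Pads are 22 mm wide; open, the fingers measure 114 mm over their backs; the gripper's body (76 mm by 85 mm) begins 54 mm behind the grasp point. The pads swing forward as they close: fully open they stand 13 mm farther back than shut.
Start: joints at [-1.246, 0.332, -0.065, 1.46, 0.022, 1.35, -0.088], TCP at [0.213, 0.588, 0.248] pointing down, gripper open.
Joint ranges: [-2.6, 2.6], [-0.5, 2.12], [-1.47, 1.34], [0.16, 2.42], [-1.27, 4.41], [0.06, 2.06], [-2.6, 2.6]. Speed limits (rad/s): [2.22, 2.22, 2.79, 2.79, 3.14, 3.14, 3.14].

INTERFACE

Orientations are given as a unit quaternion [x, y, z, w].
In Python, from workcell import readout, imaging, manip gives the robot as it stands. The module is installed in compiled form; this text tells all that it offers.
- The arm moves only by the shell command python3 -m crank 'ROWS' [OPENING] [FORCE]. ROWS is JSON, a list of rows, each a list of 4 numbers: the shift along the tool's x, y, z as a fraction of full scale, then the turn about the tool's z as a fraction of full scale. In form: [[x, y, z, yaw], ...]. A call has 1 to 5 rows; each row is the pose to reach, as a shift and turn from the pose commanded when the call began, along the tool's axes at that moment; what a row does not reach only later rows make up. Full scale, the value 1, is 400 mm for a shift and 60 degrees for a turn. A row lasts 1/12 s, in which the tool goes at most 41.7 mm and 7.16 degrees, less where a joint would pass 70% of its speed; a pose out of reach is approached as far as the arm can. A call with a number of a shift or a turn outside -1 to 1 is refused whole. A call with a gripper value outside its range is refused whole. OPENING is the gripper command: -1 is shut, 1 is fully open, values between are in proportion, set as the call begins (- or left out, the last holds). The fingers move at their own pace and stop on an object; FORCE is the grip in N (left out, the last holds). Time passes only in rows, so rows that repeat a pose let the fingers close. It gives the time, the measured TCP pose, the force, the opening and the grip force at its end, in the units of the state.
- readout.get_obs(): the state, without advancing time (a new reading comes with each control period).
- imaging.camera(name): name is "side" or "top" or "wrist"; returns a dict with "color" (384x512x3 uint8, red, green, blue), "fx", "fy", "cx", "cy" (pixels), "k1" (the pictures are not rectified: a ray, as slopes to the right and down, at radius r is drawn at 1 + k1 r^2 times it, then the intrinsics apply), "rvec" (rotation vector, rad) and "tvec" (3), from world to camera coordinates, as OpenCV has them. Camera axes: x right, y down, z forward; pixel columns grow to the right and rows downward; lengths in m; the calibration is good to about 2 mm. A picture is of the moment at which its call begins. There is no depth.
- manip.hand_in(): hands the job in; it is judged then, once.
The state is a dict: "clock": time; "joint_pos": joint angles; "joint_velocities": joint speeds; "tau": joint torques, N m; "position": TCP position; "ee_rot": TCP orientation; "ft_force": force on the tool from outside, world axes, zero at the start; "torque": the same for the moment, N m; "grip_width": opening from 0.0 (shut) to 1.0 (fully open); "grasp_force": force on a finger pad.
Only numpy, scipy, OpenCV 4.12 (cv2) and the standard library are available. Lean on these libraries where they do the work, as an engineer would, in place of code of your own. Each camera call takes 0.05 s, during which the arm holds its last target. There are 200 camera calls.

## Working session

There is one attempt and no reset: what is moved stays moved. The work goes in short steps, Python scripts to look and compute and a shell command to move; the robot and the scene stay as the last step left them, time stands still between calls to the robot, and variables do not carry over. Pictures are saved under pics/ and viewed, at most 10 in all, crops included, and the job is handed in when it is done.

```bash
mkdir -p pics; python3 - <<'E'
from workcell import readout, imaging
import cv2,numpy as np
ims=[]
for n in("side","top"):
    c=imaging.camera(n); cv2.imwrite(f"pics/{n}0.png",cv2.cvtColor(c["color"],cv2.COLOR_RGB2BGR))
    print(n,{k:np.round(v,4).tolist() for k,v in c.items() if k!="color"})
o=readout.get_obs();print(o)
E
```

```text
side {'fx': 401.5894, 'fy': 401.5894, 'cx': 252.9736, 'cy': 186.6639, 'k1': -0.0996, 'rvec': [2.3183, -0.6393, 0.2402], 'tvec': [-0.4417, 0.2903, 0.6823]}
top {'fx': 387.0694, 'fy': 387.0694, 'cx': 261.4868, 'cy': 190.1143, 'k1': -0.0045, 'rvec': [2.2138, -2.1798, 0.0356], 'tvec': [0.0391, 0.5293, 0.97]}
{'clock': 0.1, 'joint_pos': array([-1.24557465,  0.33278866, -0.06470466,  1.46083565,  0.02162101,
        1.34986735, -0.08850874]), 'joint_velocities': array([ 1.26523795e-03, -4.52437247e-04, -1.52625774e-03,  2.43254339e-05,
        1.07131162e-03, -1.04661102e-04, -1.98395592e-04]), 'tau': array([ 2.64822018e-03, -6.26735330e+01,  4.99168702e-02, -3.92430854e+01,
        1.64301455e-02,  6.90851870e-03, -2.66710566e-05]), 'position': array([0.21293575, 0.58729545, 0.24761834]), 'ee_rot': array([ 1.73026101e-01,  9.84917056e-01, -5.97494815e-04, -6.86284568e-05]), 'ft_force': array([-0.30203328,  0.46976842,  0.32224534]), 'torque': array([ 0.03875684, -0.00925801, -0.10014925]), 'grasp_force': 0.0, 'grip_width': 0.9966486562419562}
```

View pics/top0.png

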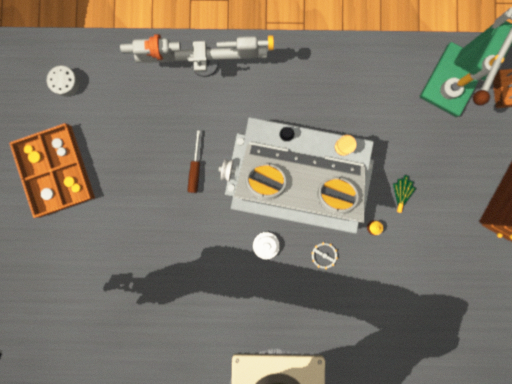

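View pics/side0.png

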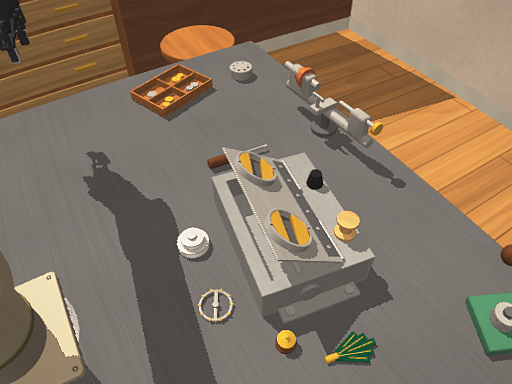

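```bash
cat >h.py <<'E'
import cv2,numpy as np
from workcell import imaging,readout
from scipy.spatial.transform import Rotation as R
def cam(n,save=None):
    c=imaging.camera(n); c["R"]=cv2.Rodrigues(np.array(c["rvec"],float))[0]; c["t"]=np.array(c["tvec"],float).ravel()
    c["o"]=-c["R"].T@c["t"]
    if save: cv2.imwrite("pics/"+save,cv2.cvtColor(c["color"],cv2.COLOR_RGB2BGR))
    return c
def ray(c,p):
    q=(np.array(p,float)-[c["cx"],c["cy"]])/[c["fx"],c["fy"]]; s=q.copy()
    for _ in range(20): s=q/(1+c["k1"]*(s@s))
    d=c["R"].T@np.r_[s,1]; return d/np.linalg.norm(d)
def plane(c,p,z):
    d=ray(c,p); return c["o"]+d*(z-c["o"][2])/d[2]
def proj(c,P):
    v=c["R"]@np.array(P)+c["t"]; s=v[:2]/v[2]; s=s*(1+c["k1"]*(s@s)); return s*[c["fx"],c["fy"]]+[c["cx"],c["cy"]]
def tri(cs,ps):
    A=0;b=0
    for c,p in zip(cs,ps):
        d=ray(c,p); M=np.eye(3)-np.outer(d,d); A=A+M; b=b+M@c["o"]
    X=np.linalg.solve(A,b); return X,[np.linalg.norm(np.cross(X-c["o"],ray(c,p)))*1e3 for c,p in zip(cs,ps)]
def brass(c):
    h=cv2.cvtColor(c["color"],cv2.COLOR_RGB2HSV); return cv2.inRange(h,(12,130,80),(32,255,255))
E
python3 - <<'E'
from h import *
cs=[cam("top"),cam("side")]
rois=[[(245,162,290,199),(316,176,362,212)],[(232,148,280,188),(265,205,315,252)]]
P=[]
for c,rr in zip(cs,rois):
    m=brass(c);out=[]
    for x0,y0,x1,y1 in rr:
        s=np.zeros_like(m); s[y0:y1,x0:x1]=m[y0:y1,x0:x1]
        n,l,st,ce=cv2.connectedComponentsWithStats(s); big=[i for i in range(1,n) if st[i,4]>15]
        pts=cv2.findNonZero(np.isin(l,big).astype(np.uint8)); hu=cv2.convexHull(pts)
        M=cv2.moments(hu); e=(M["m10"]/M["m00"],M["m01"]/M["m00"])
        print(np.round(e,1),cv2.fitEllipse(hu),[(np.round(ce[i],1).tolist(),st[i,4]) for i in big]); out.append(e)
    P.append(out)
X=[tri(cs,[P[0][i],P[1][i]]) for i in(0,1)]
print(X, np.linalg.norm(X[0][0]-X[1][0]))
ps=[]
for c,n,b in zip(cs,"ts",[(200,100,420,280),(180,130,390,360)]):
    im=cv2.cvtColor(c["color"],cv2.COLOR_RGB2BGR)[b[1]:b[3],b[0]:b[2]]; ps.append(cv2.resize(im,(400,int(im.shape[0]*400/im.shape[1])),interpolation=cv2.INTER_CUBIC))
h=max(p.shape[0] for p in ps)
cv2.imwrite("pics/crop.png",np.hstack([cv2.copyMakeBorder(p,0,h-p.shape[0],0,0,0) for p in ps]))
E
```

```text
[265.7 179.9] ((265.6952209472656, 179.77426147460938), (28.642658233642578, 34.261905670166016), 97.38461303710938) [([269.9, 172.9], np.int32(283)), ([261.4, 187.2], np.int32(252))]
[338.  193.7] ((338.0599060058594, 193.7901153564453), (28.381969451904297, 34.731201171875), 116.91497039794922) [([339.9, 186.3], np.int32(293)), ([336.2, 202.0], np.int32(253))]
[256.5 165.5] ((256.4740295410156, 165.49546813964844), (17.8039608001709, 39.36037826538086), 122.21456909179688) [([246.0, 161.4], np.int32(165)), ([265.7, 169.4], np.int32(211))]
[290.  227.2] ((289.92462158203125, 227.05743408203125), (23.97056770324707, 45.18122100830078), 128.32449340820312) [([278.8, 224.5], np.int32(261)), ([299.1, 229.7], np.int32(358))]
[(array([0.54523255, 0.03731075, 0.14970041]), [np.float64(0.24615946363326272), np.float64(0.24615946363333893)]), (array([ 0.51719724, -0.1201879 ,  0.14875908]), [np.float64(0.5611201972739462), np.float64(0.5611201972738374)])] 0.1599771524748337
```

View pics/crop.png

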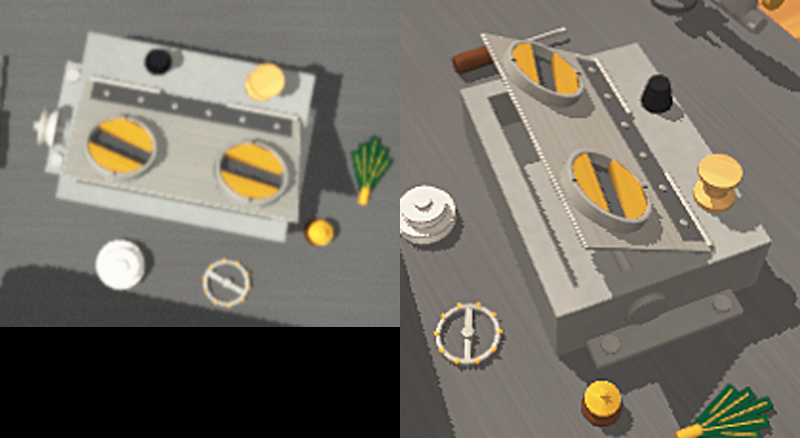

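The top and side crops show the cover raised about 0.53 rad. The fasteners are at top pixels (266,180) and (338,194), and they triangulate to 160.0 mm apart, which matches the given spacing. That puts the case origin at about (0.563, -0.047) with a yaw of -10.1°. I'm moving above the cover edge with the gripper shut.

```bash
cat >go.py <<'E'
import sys;from h import *
# case frame
O=np.array([.563,-.0471]);yaw=np.deg2rad(-10.1)
def w(lx,ly,z): 
    c,s=np.cos(yaw),np.sin(yaw); return np.r_[O+[c*lx-s*ly,s*lx+c*ly],z]
def st(T=None,ang=None):
    o=readout.get_obs();r=R.from_quat(o["ee_rot"]);M=r.as_matrix()
    print("t",round(o["clock"],2),"p",o["position"].round(4),"y-ang",np.rad2deg(np.arctan2(M[1,1],M[0,1])).round(1),"F",o["ft_force"].round(1),"j",o["joint_pos"].round(2),"w",round(o["grip_width"],3))
    if T is not None: print("shift/0.4:",(M.T@(np.array(T)-o["position"])/.4).round(4))
if __name__=="__main__":
    a=[float(x) for x in sys.argv[1:]]
    st(w(*a[:3]) if a else None)
E
c='[[-0.36,-0.36,0,0],[-0.36,-0.36,0,0],[-0.36,-0.36,0,0],[-0.36,-0.36,0,0],[-0.36,-0.36,0,0]]'
python3 -m crank '[[-0.36,-0.36,0,0],[-0.36,-0.36,0,0],[-0.36,-0.36,0,0],[-0.36,-0.36,0,0],[-0.36,-0.36,0,0]]' -1 40
python3 go.py -.063 0 .25
```

```text
clock: 0.62
position: [0.3002, 0.4006, 0.2482]
ee_rot: [0.173, 0.985, -0.0, 0.0]
ft_force: [0.3, 0.7, -0.6]
grip_width: 0.297
grasp_force: 0.0
t 0.62 p [0.3002 0.4006 0.2482] y-ang 70.0 F [ 0.3  0.7 -0.6] j [-1.04  0.06  0.03  1.78 -0.    1.3   0.2 ] w 0.297
shift/0.4: [-0.8447 -0.8544 -0.0044]
```

```bash

python3 -m crank '[[-0.36,-0.36,0,0],[-0.36,-0.36,0,0],[-0.36,-0.36,0,0],[-0.36,-0.36,0,0],[-0.36,-0.36,0,0]]' -1 40 >/dev/null
python3 -m crank '[[-0.36,-0.36,0,0],[-0.36,-0.36,0,0],[-0.36,-0.36,0,0],[-0.36,-0.36,0,0],[-0.36,-0.36,0,0]]' >/dev/null
python3 -m crank '[[-0.12,-0.13,0,-0.16],[-0.12,-0.13,0,-0.16],[-0.12,-0.13,0,-0.16],[-0.12,-0.13,0,-0.16],[-0.12,-0.13,0,-0.16]]' >/dev/null
python3 go.py -.063 0 .25
```

```text
t 1.87 p [ 0.4991 -0.0306  0.2481] y-ang 79.6 F [-0.2  0.4 -0.5] j [-0.57  0.04  0.56  1.81 -0.02  1.3   1.39] w 0.002
shift/0.4: [-0.0069 -0.0125 -0.0048]
```

```bash

python3 -m crank '[[-0.005,-0.0125,0.08,0],[-0.005,-0.0125,0.16,0],[-0.005,-0.0125,0.16,0]]' >/dev/null;python3 go.py -.065 0 .17
python3 -m crank '[[0.003,0,0.02,0],[0.006,0,0.04,0],[0.01,0,0.06,0],[0.013,0,0.08,0],[0.017,0,0.1,0]]' >/dev/null;python3 go.py -.07 0 .14
python3 -c "
from h import *
cam('side','s1.png')"
```

```text
t 2.12 p [ 0.4972 -0.0349  0.1795] y-ang 79.8 F [-0.3 -0.2  0.1] j [-0.55  0.11  0.57  1.9  -0.06  1.16  1.43] w -0.002
shift/0.4: [-0.0049 -0.0012  0.0236]
t 2.53 p [ 0.494  -0.0347  0.1443] y-ang 79.7 F [-0.5  0.1  2.8] j [-0.55  0.14  0.57  1.95 -0.09  1.07  1.45] w 0.004
shift/0.4: [-0.0003 -0.0002  0.0108]
```

View pics/s1.png

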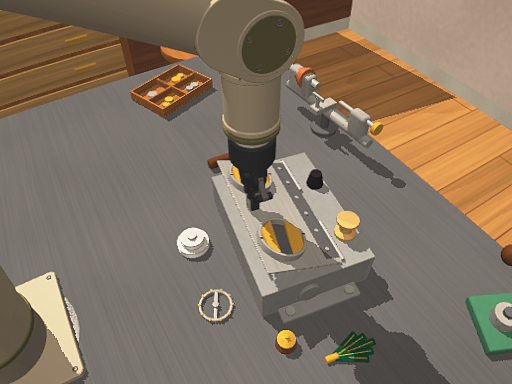

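The side view shows the fingertip at about (257,200), between the bezels and already pushing the cover down. I'm continuing the push.

```bash

python3 -m crank '[[0.006,0,0.02,0],[0.012,0,0.04,0],[0.018,0,0.06,0],[0.024,0,0.08,0],[0.024,0,0.09,0]]' >/dev/null;python3 go.py -.08 0 .101
python3 -m crank '[[0,0,0.008,0],[0,0,0.016,0],[0,0,0.02,0],[0,0,0.02,0]]' >/dev/null;python3 go.py -.08 0 .101
```

```text
t 3.0 p [ 0.4833 -0.0333  0.107 ] y-ang 79.7 F [-1.3  0.6  1.4] j [-0.54  0.17  0.56  2.01 -0.11  0.99  1.46] w 0.005
shift/0.4: [-0.0022  0.001   0.0149]
t 3.33 p [ 0.4839 -0.0333  0.101 ] y-ang 79.7 F [-9.1  0.2 15.9] j [-0.54  0.18  0.56  2.02 -0.12  0.98  1.47] w 0.004
shift/0.4: [-0.0007  0.0008  0.    ]
```

```bash

python3 -m crank '[[0,0,0.004,0],[0,0,0.004,0]]' >/dev/null;python3 go.py
python3 -m crank '[[0,0,-0.1,0],[0,0,-0.2,0],[0,0,-0.3,0],[0,0,-0.35,0],[0,0,-0.35,0]]' 0 >/dev/null
python3 -m crank '[[0.1,0,0,0],[0.2,0,0,0],[0.2,0,0,0]]' >/dev/null;python3 go.py
python3 -c "
from h import *
cam('side','s2.png');cam('top','t2.png');cam('wrist','w2.png')
a=[cv2.imread(f'pics/{n}2.png') for n in 'tw']
cv2.imwrite('pics/m2.png',np.hstack([a[0][90:290,190:420].repeat(2,0).repeat(2,1)[:384],a[1]])[:,:800] )"
```

```text
t 3.5 p [ 0.484  -0.0333  0.1008] y-ang 79.6 F [-18.6   0.5  38.5] j [-0.54  0.18  0.56  2.02 -0.12  0.98  1.47] w 0.003
t 4.17 p [ 0.4001 -0.0184  0.2376] y-ang 79.7 F [ 0.3 -0.4 -1.2] j [-0.62 -0.22  0.49  2.04  0.1   1.31  1.22] w 0.499
```

View pics/m2.png

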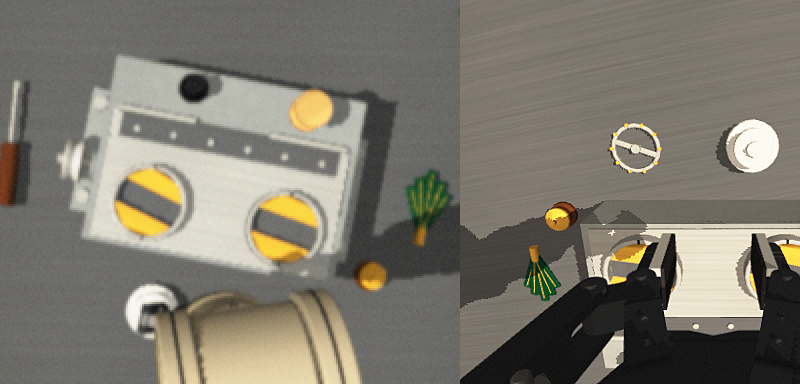

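The cover now looks flat. In the doubled top crop the fasteners sit at about (150,202) and (284,229), and both slots are visible. Next I measure the head centres and slot angles on the plane z = 0.098.

```bash

python3 - <<'E'
from go import *
im=cv2.imread('pics/t2.png');c=cam('top');c["color"]=cv2.cvtColor(im,cv2.COLOR_BGR2RGB)
m=brass(c)
for nm,x0,y0,x1,y1,ly in [("L",244,170,288,212,.08),("R",312,184,352,222,-.08)]:
    s=np.zeros_like(m); s[y0:y1,x0:x1]=m[y0:y1,x0:x1]
    n,l,stt,ce=cv2.connectedComponentsWithStats(s); big=[i for i in range(1,n) if stt[i,4]>30]
    pts=cv2.findNonZero(np.isin(l,big).astype(np.uint8));hu=cv2.convexHull(pts)
    M=cv2.moments(hu); P=plane(c,(M["m10"]/M["m00"],M["m01"]/M["m00"]),.098)
    print(nm,[stt[i,4] for i in big],"centre",P.round(4),"expected",w(-.055,ly,.098).round(4))
    # inner slot edges: fit minAreaRect long-side / PCA direction per half in world
    for i in big:
        q=np.argwhere(l==i)[:,::-1]; W=np.array([plane(c,p,.098)[:2] for p in q]); e,v=np.linalg.eigh(np.cov(W.T)); d=v[:,1]*np.sign(v[1,1])
        print("  dir deg",np.rad2deg(np.arctan2(d[1],d[0])).round(1), W.mean(0).round(4))
print("case y deg",90-10.1)
st(w(-.055,.08,.15))
E
```

```text
L [np.int32(228), np.int32(241)] centre [0.5237 0.0415 0.098 ] expected [0.5229 0.0413 0.098 ]
  dir deg 65.3 [0.5454 0.0314]
  dir deg 64.3 [0.5028 0.0514]
R [np.int32(239), np.int32(244)] centre [ 0.4956 -0.1161  0.098 ] expected [ 0.4948 -0.1162  0.098 ]
  dir deg 71.6 [ 0.518  -0.1238]
  dir deg 70.5 [ 0.4732 -0.1087]
case y deg 79.9
t 4.37 p [ 0.4062 -0.0191  0.2388] y-ang 79.7 F [ 0.9 -0.9 -0.3] j [-0.62 -0.21  0.49  2.03  0.1   1.3   1.23] w 0.5
shift/0.4: [-0.2598  0.2007  0.2221]
```

```bash

python3 -m crank '[[-0.26,0.2,0.1,0.25],[-0.26,0.2,0.1,0.25],[-0.26,0.2,0.1,0.25],[-0.26,0.2,0.1,0.25],[-0.26,0.2,0.1,0.25]]' -0.2 >/dev/null
python3 -m crank '[[0,0,0,0],[0,0,0,0]]' >/dev/null
python3 -c "
from go import *
st([.5235,.0414,.125])"
```

```text
t 4.95 p [0.5222 0.0401 0.1985] y-ang 64.6 F [ 0.3  0.3 -0.3] j [-0.63  0.15  0.51  1.82 -0.07  1.2   1.03] w 0.397
shift/0.4: [-0.0016  0.0046  0.1837]
```

```bash

python3 -m crank '[[-0.002,0.0045,0.08,0],[-0.002,0.0045,0.16,0],[-0.002,0.0045,0.18,0],[-0.002,0.0045,0.18,0]]' >/dev/null; python3 go.py
python3 -m crank '[[0,0,0.01,0],[0,0,0.02,0],[0,0,0.03,0],[0,0,0.03,0]]' >/dev/null; python3 -c "
from go import *
st([.5235,.0414,.107])"
```

```text
t 5.28 p [0.522  0.0416 0.1254] y-ang 64.6 F [ 0.3 -0.   0.5] j [-0.61  0.23  0.5   1.9  -0.13  1.05  1.07] w 0.397
t 5.62 p [0.5238 0.0424 0.1149] y-ang 64.7 F [ 0.4 -1.1 -0.7] j [-0.61  0.25  0.5   1.9  -0.14  1.02  1.08] w 0.401
shift/0.4: [-0.0003 -0.0026  0.0199]
```

Lowering further until the tips touch the slot floor.

```bash

python3 -m crank '[[0,-0.002,0.005,0],[0,-0.002,0.01,0],[0,-0.002,0.0175,0],[0,-0.002,0.0175,0]]' >/dev/null; python3 go.py
python3 -m crank '[[0,0,0.005,0],[0,0,0.01,0],[0,0,0.01,0]]' >/dev/null; python3 go.py
```

```text
t 5.95 p [0.5231 0.0416 0.1072] y-ang 64.7 F [0.8 0.4 0.3] j [-0.6   0.26  0.49  1.91 -0.14  1.01  1.08] w 0.402
t 6.2 p [0.5232 0.0416 0.1033] y-ang 64.7 F [ 0.1 -0.  -1.6] j [-0.6   0.26  0.49  1.91 -0.15  1.    1.09] w 0.404
```

```bash

for i in 1; do python3 -m crank '[[0,0,0,0.08],[0,0,0,0.16],[0,0,0,0.24],[0,0,0,0.32],[0,0,0,0.4]]' >/dev/null; done; python3 go.py
python3 -m crank '[[0,0,0,0.08],[0,0,0,0.16],[0,0,0,0.24],[0,0,0,0.32],[0,0,0,0.4]]' >/dev/null;  python3 -c "
from go import *
st([.5235,.0414,.103]);print(readout.get_obs()['torque'])"
```

```text
t 6.62 p [0.5234 0.0416 0.1037] y-ang 40.4 F [ 0.8  0.4 -0.5] j [-0.66  0.27  0.56  1.92 -0.17  1.    0.68] w 0.403
t 7.03 p [0.5235 0.0414 0.1037] y-ang 16.4 F [ 0.7 -1.2 -0.7] j [-0.71  0.28  0.62  1.92 -0.19  1.    0.28] w 0.401
shift/0.4: [-0.0001  0.      0.0018]
[-0.18630109 -0.13455605  0.02495247]
```

```bash

python3 -m crank '[[0,0,0,0.08],[0,0,0,0.16],[0,0,0,0.24],[0,0,0,0.32],[0,0,0,0.4]]' >/dev/null; python3 -c "
from go import *
st();print(readout.get_obs()['torque'])"
python3 -m crank '[[0,0,0,0.05],[0,0,0,0.1],[0,0,0,0.15],[0,0,0,0.17],[0,0,0,0.17]]' >/dev/null;  python3 -c "
from go import *
st([.5235,.0414,.103]);print(readout.get_obs()['torque'])"
```

```text
t 7.45 p [0.5235 0.0413 0.1037] y-ang -7.6 F [ 0.3 -2.3 -1.3] j [-0.77  0.29  0.69  1.92 -0.22  1.01 -0.11] w 0.395
[-0.31502924 -0.14911814  0.0770444 ]
t 7.87 p [0.5235 0.0413 0.1037] y-ang -17.6 F [ 0.7 -2.9  0.2] j [-0.8   0.3   0.73  1.92 -0.23  1.01 -0.27] w 0.4
shift/0.4: [ 0.0003 -0.0001  0.0019]
[-0.55300451 -0.18225981  0.03170722]
```

```bash

for k in 1 2; do python3 -m crank '[[0,0,0,0.03],[0,0,0,0.06],[0,0,0,0.06]]' >/dev/null; python3 -c "
from go import *
st();print(readout.get_obs()['torque'])"; done
```

```text
t 8.12 p [0.5234 0.0412 0.1037] y-ang -21.1 F [-0.5 -2.6  0.1] j [-0.8   0.3   0.74  1.92 -0.24  1.01 -0.33] w 0.397
[-0.65601708 -0.10940585  0.13208164]
t 8.37 p [0.5235 0.0412 0.1038] y-ang -24.6 F [ 0.1 -5.7 -0.4] j [-0.81  0.3   0.75  1.92 -0.24  1.01 -0.39] w 0.404
[-1.09535513 -0.1954705   1.60802476]
```

Torque rose to 1.6 Nm, so the fastener is at its stop. I back off within the play, lift out and look.

```bash

python3 -m crank '[[0,0,0,-0.1],[0,0,0,-0.2],[0,0,0,-0.22],[0,0,0,-0.22]]' >/dev/null; python3 go.py
python3 -m crank '[[0,0,-0.04,0],[0,0,-0.1,0],[0,0,-0.18,0],[0,0,-0.25,0],[0,0,-0.25,0]]' >/dev/null; python3 -c "
from go import *
st([.4952,-.1162,.2])
cam('top','t3.png');cam('side','s3.png');cam('wrist','w3.png')
cv2.imwrite('pics/m3.png',np.hstack([cv2.imread(f'pics/{n}3.png')[40:340,60:460] for n in 'sw']))"
```

```text
t 8.7 p [0.5233 0.042  0.1037] y-ang -11.5 F [-0.2 -0.6 -0. ] j [-0.78  0.29  0.71  1.92 -0.22  1.01 -0.18] w 0.398
t 9.12 p [0.5257 0.0418 0.2088] y-ang -11.7 F [1.1 0.  1. ] j [-0.84  0.15  0.74  1.81 -0.11  1.21 -0.26] w 0.4
shift/0.4: [-0.4025  0.0052  0.0202]
```

View pics/m3.png

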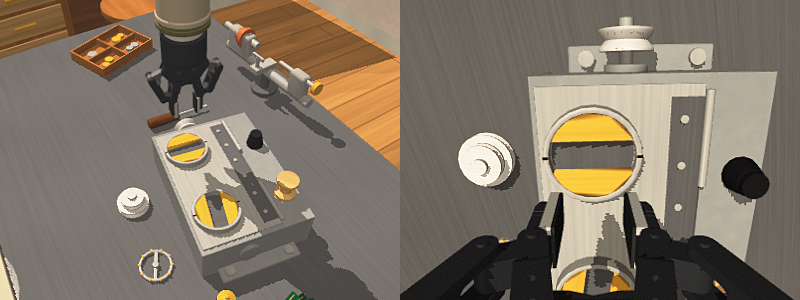

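The wrist view shows the left slot at crop (595,155) running from the free edge to the hinge. It is locked and the cover is flat. Next is the right fastener.

```bash

python3 -m crank '[[-0.4,0.005,0,-0.59],[-0.4,0.005,0,-0.59],[-0.4,0.005,0,-0.59],[-0.4,0.005,0,-0.59],[-0.4,0.005,0,-0.59]]' >/dev/null
python3 -m crank '[[0,0,0,-0.59],[0,0,0,-0.59],[0,0,0,-0.59],[0,0,0,-0.59],[0,0,0,-0.59]]' >/dev/null
python3 -m crank '[[0,0,0,-0.19],[0,0,0,-0.19],[0,0,0,-0.19],[0,0,0,-0.19]]' >/dev/null
python3 -c "
from go import *
st([.4952,-.1162,.125])"
```

```text
t 10.43 p [ 0.4928 -0.1154  0.2026] y-ang 68.6 F [ 0.3 -0.3 -0.6] j [-0.55  0.11  0.75  1.86 -0.08  1.2   1.41] w 0.402
shift/0.4: [-0.0067  0.0006  0.194 ]
```

```bash

python3 -m crank '[[-0.0065,0.0005,0.08,-0.04],[-0.0065,0.0005,0.16,-0.04],[-0.0065,0.0005,0.19,-0.04],[-0.0065,0.0005,0.19,-0.04]]' >/dev/null; python3 -c "
from go import *
st([.4952,-.1162,.1035])"
python3 -m crank '[[0,0,0.01,0],[0,0,0.02,0],[0,0,0.03,0],[0,0,0.03,0]]' >/dev/null; python3 -c "
from go import *
st([.4952,-.1162,.1035])"
```

```text
t 10.77 p [ 0.4937 -0.1161  0.1249] y-ang 71.0 F [ 0.3 -0.  -0.3] j [-0.51  0.22  0.73  1.94 -0.17  1.04  1.53] w 0.397
shift/0.4: [-0.0039  0.001   0.0534]
t 11.1 p [ 0.4961 -0.1162  0.1159] y-ang 71.2 F [-0.  -0.2 -0.2] j [-0.51  0.24  0.73  1.95 -0.18  1.02  1.55] w 0.403
shift/0.4: [ 0.0021 -0.0007  0.031 ]
```

```bash

python3 -m crank '[[0,0,0.01,0],[0,0,0.02,0],[0,0,0.03,0],[0,0,0.03,0]]' >/dev/null; python3 go.py
python3 -m crank '[[0,0,0,0.08],[0,0,0,0.16],[0,0,0,0.24],[0,0,0,0.32],[0,0,0,0.4]]' >/dev/null
python3 -c "
from go import *
st([.4952,-.1162,.1035]);print(readout.get_obs()['torque'])"
python3 -m crank '[[0,0,0,0.08],[0,0,0,0.16],[0,0,0,0.24],[0,0,0,0.32],[0,0,0,0.4]]' >/dev/null
python3 -c "
from go import *
st([.4952,-.1162,.1035]);print(readout.get_obs()['torque'])"
```

```text
t 11.43 p [ 0.4954 -0.1162  0.1029] y-ang 71.2 F [-1.   0.1  0. ] j [-0.5   0.26  0.72  1.96 -0.2   1.    1.56] w 0.4
t 11.85 p [ 0.4954 -0.1157  0.1035] y-ang 47.0 F [-1.5  2.3  1.2] j [-0.56  0.27  0.79  1.96 -0.23  1.    1.16] w 0.399
shift/0.4: [-0.0004 -0.0012  0.    ]
[0.59323801 0.40352614 0.11663459]
t 12.27 p [ 0.4956 -0.1158  0.1035] y-ang 23.0 F [-1.1  1.2 -0.1] j [-0.62  0.29  0.87  1.97 -0.26  1.    0.77] w 0.4
shift/0.4: [-0.0006 -0.0012  0.0001]
[0.32114563 0.2001704  0.09532189]
```

```bash

python3 -m crank '[[0,0,0,0.08],[0,0,0,0.16],[0,0,0,0.24],[0,0,0,0.32],[0,0,0,0.4]]' >/dev/null
python3 -m crank '[[0,0,0,0.08],[0,0,0,0.16],[0,0,0,0.24],[0,0,0,0.27],[0,0,0,0.27]]' >/dev/null
python3 -c "
from go import *
st([.4952,-.1162,.1035]);print(readout.get_obs()['torque'])"
for k in 1 2 ; do python3 -m crank '[[0,0,0,0.03],[0,0,0,0.06],[0,0,0,0.06]]' >/dev/null; python3 -c "
from go import *
st();print(readout.get_obs()['torque'])"; done
```

```text
t 13.1 p [ 0.4958 -0.1164  0.1036] y-ang -17.1 F [-0.3 -1.1 -1.3] j [-0.74  0.34  1.02  1.97 -0.34  1.02  0.14] w 0.401
shift/0.4: [ 0.     -0.0015  0.0002]
[-0.16347625 -0.06165921 -0.02687195]
t 13.35 p [ 0.4957 -0.1165  0.1036] y-ang -20.6 F [-0.1 -1.4  0.1] j [-0.74  0.34  1.03  1.97 -0.35  1.02  0.09] w 0.4
[-0.23227274  0.00739245  0.04627337]
t 13.6 p [ 0.4957 -0.1165  0.1036] y-ang -24.1 F [-0.6 -2.3 -0.4] j [-0.76  0.35  1.05  1.97 -0.36  1.02  0.04] w 0.402
[-0.58339581  0.14342543  1.41246433]
```

At the stop here too, with 1.4 Nm. I back off, lift and retract to check.

```bash

python3 -m crank '[[0,0,0,-0.1],[0,0,0,-0.2],[0,0,0,-0.21],[0,0,0,-0.21]]' >/dev/null
python3 -m crank '[[0,0,-0.04,0],[0,0,-0.1,0],[0,0,-0.18,0],[0,0,-0.26,0],[0,0,-0.34,0]]' >/dev/null
python3 -m crank '[[0,-0.1,-0.05,0],[0,-0.2,-0.1,0],[0,-0.25,-0.1,0],[0,-0.25,-0.1,0]]' >/dev/null
python3 - <<'E'
from go import *
st()
c=cam('top','t4.png');cam('side','s4.png')
cv2.imwrite('pics/m4.png',np.hstack([cv2.imread('pics/t4.png')[80:300,180:440].repeat(2,0).repeat(2,1)[:440,:400],cv2.resize(cv2.imread('pics/s4.png')[120:370,150:380],(400,440))]))
m=brass(c);print(90-10.1-90)
for nm,x0,y0,x1,y1 in [("L",244,170,288,212),("R",312,184,358,222)]:
    s=np.zeros_like(m); s[y0:y1,x0:x1]=m[y0:y1,x0:x1]
    n,l,t,ce=cv2.connectedComponentsWithStats(s)
    for i in range(1,n):
        if t[i,4]>30:
            W=np.array([plane(c,p,.098)[:2] for p in np.argwhere(l==i)[:,::-1]]);e,v=np.linalg.eigh(np.cov(W.T));d=v[:,1]*np.sign(v[0,1]);print(nm,t[i,4],np.rad2deg(np.arctan2(d[1],d[0])).round(1))
E
```

```text
t 14.68 p [ 0.3968 -0.0961  0.2803] y-ang -11.8 F [ 1.2  1.1 -0.4] j [-0.91 -0.39  0.83  1.97  0.29  1.45 -0.36] w 0.401
-10.099999999999994
L 238 -10.0
L 217 -10.4
R 246 -9.5
R 249 -10.4
```

View pics/m4.png

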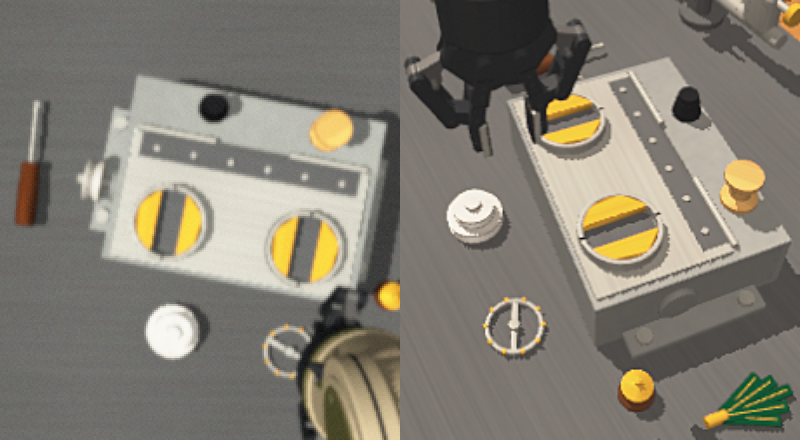

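Both slots point from the free edge to the hinge at about -10°, as expected. The cover is flat, the loose parts look unmoved, and the hand is clear.

```bash
python3 -m crank '[[0,0,0,0],[0,0,0,0],[0,0,0,0]]' >/dev/null; python3 -c "
from workcell import manip
print(manip.hand_in())"
```

```text
the job is handed in; nothing more can be done
None
```

The cover is shut, both fasteners are turned clockwise to their stops and locked, the hand is clear of the case, and the job is handed in.

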